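# Shift the welding turntable's gearbox to green and start it

## Robot

A 6-joint arm with a two-finger parallel gripper is mounted at the origin on the work surface. World frame = base frame: x ahead of the robot, y to its left, z up, the work surface at z = 0. Lengths are in m, angles in rad, forces in N, time in s.
With the tool pointing down it reaches from about 0.35 to 0.85 m from the base axis. Payload 8.1 kg.
Tool frame: the origin (TCP) lies at the very end of the fingers, on their centre line; the grasp point (between the pads) lies r.pinch_z behind it (r.pinch_z is the distance from the TCP to the grasp point, in m); z points along the fingers, y is the direction in which the jaws open and shut (so a half turn about z gives the same grasp; the last joint's range is limited). The gripper opens to 93 mm and grips with 3 to 60 N. Pads are 15 mm wide; open, the fingers measure 128 mm over their backs; the gripper's body (75 mm by 188 mm) begins 65 mm behind the grasp point.
Start: joints at [1.212, 0.13, 1.488, -0, 1.523, -0.085], TCP at [0.162, 0.578, 0.191] pointing down, gripper open.
Joint ranges: [-2.96, 2.96], [-0.89, 2.26], [0.02, 2.5], [-1.34, 4.48], [0, 2.73], [-2.66, 2.66]. Speed limits (rad/s): [2.39, 2.39, 2.79, 3.14, 3.14, 3.14].

## Interface

Orientations are given as a unit quaternion [x, y, z, w].
In Python, from bench import readout, snapshot, calibration, order, models, r gives the robot as it stands.
- The arm moves only by the tool jog_arm, never from a script. Its argument "moves" is one flat list of numbers, 7 for each row, row after row: the shift along the tool's x, y, z in units of 500 mm (1.0 is 500 mm), then the turn, a rotation vector about the tool's x, y, z in units of 360 degrees (1.0 is 360 degrees), then the opening, from 0 (shut) to 1 (fully open). In form: [x, y, z, rx, ry, rz, gripper, x, y, z, rx, ry, rz, gripper, ...]. A call has 1 to 5 rows; each row is the pose to reach, as a shift and turn from the pose commanded when the call began, along the tool's axes at that moment, turning the shorter way round; what a row does not reach only later rows make up. A row lasts 1/12 s, in which the tool goes at most 41.7 mm and 7.16 degrees, less where a joint would pass 70% of its speed; a pose out of reach is approached as far as the arm can. A call with a number of a shift or a turn outside -1 to 1 is refused whole. A call with a gripper value outside its range is refused whole. The fingers move at their own pace and stop on an object; "grip_force" is the grip in N (left out, the last holds). Time passes only in rows, so rows that repeat a pose let the fingers close. It gives the time, the measured TCP pose, the force and the opening at its end, in the units of the state.
- readout.state(): the state, without advancing time (a new reading comes with each control period).
- snapshot(name): name is "side" or "top"; returns the picture (400x640x3 uint8, red, green, blue); there is no depth.
- calibration(name): a dict with "K" (3x3 intrinsics, pixels), "rvec" (rotation vector, rad) and "tvec" (3), from world to camera coordinates, as OpenCV has them. Camera axes: x right, y down, z forward; pixel columns grow to the right and rows downward; lengths in m; the calibration is good to about 2 mm. A picture is of the moment at which its call begins. calibration takes no time and is no camera call.
- order.sign_off(): hands the job in, once; it reports no verdict.
Trained networks look in the newest picture that a camera, given by its name, has taken for a name from the list of things; names that differ only in an ending like _2 or _b are one class to them, and where a whole thing is asked for, a point or a joint stands for the part that bears it (a point fixed in the world has none). Each returns a list of dicts, best first, with "confidence" (0 to 1); they miss things now and then, are a little off and sometimes report something else, mostly with a low value. They report only what shows in the picture. A call takes as long as a camera call.
- models.silhouettes(camera, label): "region" (400x640 bool, what is visible of it) and "at" ([row, column] in pixels, amid what is visible of it).
The state is a dict: "t": time; "q": joint angles; "qvel": joint speeds; "joint_efforts": joint torques, N m; "tcp_pos": TCP position; "eef_rot": TCP orientation; "contact_force": force on the tool from outside, world axes, zero at the start; "ft_torque": the same for the moment, N m; "gripper_width": finger opening in m.
Only numpy, scipy, OpenCV 4.12 (cv2) and the standard library are available. Lean on these libraries where they do the work, as an engineer would, in place of code of your own. Each camera call takes 0.05 s, during which the arm holds its last target. There are 200 camera calls.

## Task

The gear selector of the welding turntable is in neutral: pull its sprung black knob up, turn it until the pointer arm is at the green dot and let it drop fully home into the detent there. The dots are only roughly placed and the arm may not be forced against the gate, so feel for the detent. Then press the white start button right down, let it come back up, and leave everything else on and around the machine where it is.

Things in the scene. Friction and masses are not known exactly. Their poses are not given: they have to be found in the camera images.
- knob_grip (a point): Centre of the knob's grip bar, on its vertical turning axis; moves with the knob. Black bar 14 mm thick, 46 mm long, 42 mm tall: top 14 mm above this point, bottom 28 mm below it, on a black hub 42 mm across. Site x: along the bar to the pointer arm; y: across the 14 mm; z up. At the start 42 mm above the machine's top; the steel gate ring round the knob (86 mm across) is 10 mm high.
- pointer_ray (a point): Imaginary point on the pointer arm's centre line 56 mm from the knob's axis, 42 mm below point knob_grip: where the pointer points among the dots. The orange arm itself is 5 mm wide, 6 mm high and reaches 44 mm from the axis.
- knob_lift (a joint): How far the knob stands above its home height, in m: 0 fully home, 0.006 when the pointer arm rides on top of the gate's lands, 0.016 the end of its travel. A spring pushes it down with about 6 N at home and 10 N at the end of travel, its weight included.
- selector (a joint): Turning angle of the knob about the vertical, in rad: 0 with the pointer along the machine's x axis, positive counter-clockwise from above, stops at -1.5 and 1.5. It starts near 0, in a wide neutral slot. Light friction, no return spring about this axis.
- index_arm: Orange pointer arm of the knob (origin on the knob's axis, 42 mm below knob_grip; x along the arm). At home it lies 6 mm deep between the lands of the gate. It breaks under more than 20 N, sideways or down on a land; the spring alone never harms it, even when the knob is let go from the top of its travel.
- gate_mid (a point): Centre of the steel gate ring, on the knob's axis, level with the machine's top. Its lands leave a wide neutral slot in the middle and two narrow notches (detents) on either side, one by each dot and at least 0.5 rad apart, the nearer ones at least 0.6 rad from the machine's x axis. The arm drops in only within 0.035 rad of a notch's centre; where exactly the notches lie is not measured.
- dot_green: Green dot on the machine's top, 16 mm across, 1 mm thick (origin: centre of its underside), about 56 mm from the knob's axis. Stuck on by hand: it stands for the nearest detent, whose centre lies up to 12 mm (0.21 rad) round to one side or the other, as a rule 4 mm or more. The four dots change places from start to start.
- dot_yellow: Yellow dot, of the same size, by another detent.
- dot_blue: Blue dot, of the same size, by another detent.
- dot_red: Red dot, of the same size, by another detent.
- start_button_top (a point): Centre of the top of the white start button, 28 mm across, which stands 22 mm above the machine's top in a 44 mm round grey housing (12 mm high); pressed straight down.
- start_button (a joint): How far the start button is pressed, in m: 0 up, 0.006 fully down (about 5 N); it springs back.
- positioner: Grey drive box of the welding turntable, fixed to the bench, 220 mm (x) by 340 mm (y) by 100 mm high; origin at the centre of its underside; x points away from the robot at yaw 0. Knob axis at (-15, -85) mm, start button at (-75, 30) mm, centre of the 130 mm steel turntable (its top 130 mm above the bench) at (20, 85) mm in its frame.
- bracket_mid (a point): Loose dark steel bracket with two ears lying on the turntable, 75 x 60 mm and 68 mm high; point on its centre line 30 mm above its underside. To be left alone.
- can_mid (a point): Black drinks can, 66 mm across, 150 mm high, beside the machine on the bench; its centre. To be left alone.
- brush_mid (a point): Wire brush lying on its side, wooden back 240 mm long with steel bristles, 42 mm wide, 26 mm high, on the bench beside the machine; its centre. To be left alone.
- magnet_square_mid (a point): Red triangular magnetic welding square, 90 mm sides, 16 mm thick, lying on the bench behind the machine; its centre. To be left alone.

How it is judged:
By the outcome, as a careful person would: the job done as asked, in the order asked, and still so for the second after the job is handed in, with the robot touching nothing.
It also fails if it takes over 58 s, if anything falls off the work surface, if the arm or the gripper's body presses on something with over 40 N, if the wrist force passes 120 N, or if a joint passes its speed limit or range.

## Working session

There is one attempt and no reset: what is moved stays moved. The work goes in short steps, Python scripts to look and compute and a tool call to move; the robot and the scene stay as the last step left them, time stands still between calls to the robot, and variables do not carry over. Pictures are saved under pics/ and viewed, about 8 in all and at most 12, crops included, and the job is handed in when it is done.

Besides the shell and the picture viewer there is one more tool, called after ">>>" as name(argument=value, ...), one argument or row to a line, values as JSON. jog_arm: Moves the arm, as the interface text tells. Shifts and turns lie within -1 to 1; 1 stands for 500 mm of shift or 360 degrees of turn. Its arguments: {"type":"object","properties":{"moves":{"type":"array"},"grip_force":{"type":"number"}},"required":["moves"]}

```bash
ls; mkdir -p pics
python3 - <<'E'
from bench import readout, snapshot, calibration, order, models, r
import cv2,numpy as np
print(r.pinch_z, readout.state())
for n in ("side","top"):
    im=snapshot(n); cv2.imwrite(f"pics/{n}0.png",im[:,:,::-1])
    c=calibration(n); print(n,c)
    for l in ["knob_grip","index_arm","dot_green","dot_yellow","dot_blue","dot_red","start_button_top","positioner","gate_mid"]:
        for d in models.silhouettes(n,l)[:2]: print(l,round(d["confidence"],2),d["at"],d["region"].sum())
print(readout.state()["t"])
E
```

```text
pics
0.0188 {'t': 0.0, 'q': array([ 1.21162011e+00,  1.31144754e-01,  1.48924655e+00,  9.35503328e-06,
        1.52299581e+00, -8.53764984e-02]), 'qvel': array([-0.00251395,  0.00024339, -0.00052727,  0.00143389, -0.00105372,
        0.00093996]), 'joint_efforts': array([ 2.01740186e-03, -5.59826839e+01, -4.91780198e+01,  7.71782384e-02,
        3.53160454e-02, -1.30742396e-04]), 'tcp_pos': array([0.16198366, 0.57709508, 0.19041526]), 'eef_rot': array([ 1.36472811e-01,  9.90643411e-01, -8.74126725e-04, -2.02351918e-04]), 'contact_force': array([ 0.69567356,  0.67813822, -0.49061978]), 'ft_torque': array([ 0.02345996, -0.03516623,  0.06287514]), 'gripper_width': 0.09338391195759642}
side {'K': array([[405.78892033,   0.        , 323.35146413],
       [  0.        , 405.78892033, 196.73860008],
       [  0.        ,   0.        ,   1.        ]]), 'rvec': array([ 2.21219755, -0.89740475,  0.39993721]), 'tvec': array([-0.43558159,  0.38135786,  0.82592671])}
knob_grip 0.95 [237.9, 319.3] 413
knob_grip 0.61 [239.1, 320.7] 423
dot_blue 0.73 [238.5, 320.5] 324
positioner 0.91 [239.2, 313.1] 10282
gate_mid 0.9 [239.8, 308.5] 10418
top {'K': array([[387.25739094,   0.        , 320.86498108],
       [  0.        , 387.25739094, 202.08407691],
       [  0.        ,   0.        ,   1.        ]]), 'rvec': array([ 2.13544459, -2.18764262,  0.15801953]), 'tvec': array([0.03641704, 0.64073489, 0.88734281])}
dot_green 0.42 [254.7, 353.3] 37
dot_yellow 0.52 [244.2, 391.3] 34
dot_blue 0.6 [264.2, 403.3] 36
dot_red 0.55 [243.6, 369.1] 21
dot_red 0.28 [246.0, 232.6] 1018
start_button_top 0.42 [285.7, 323.2] 114
positioner 0.59 [250.9, 341.9] 13142
gate_mid 0.75 [252.2, 339.1] 13448
1.0
```

Run:
```python
import cv2,numpy as np
a=cv2.imread("pics/top0.png");b=cv2.imread("pics/side0.png")
A=cv2.resize(a[190:330,230:430],None,fx=4,fy=4,interpolation=cv2.INTER_CUBIC)
cv2.imwrite("pics/topc.png",A)
cv2.imwrite("pics/both.png",np.vstack([cv2.resize(a,(480,300)),cv2.resize(b,(480,300))]))
```

```text
(no output)
```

View pics/topc.png

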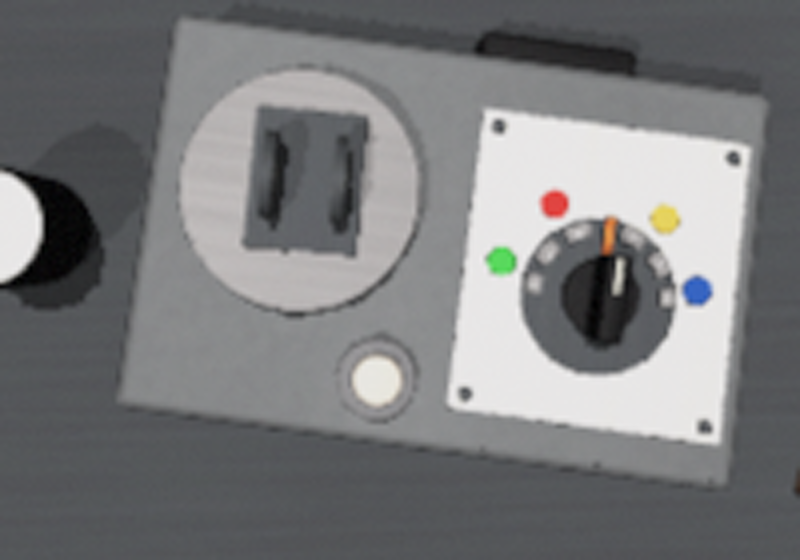

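View pics/both.png

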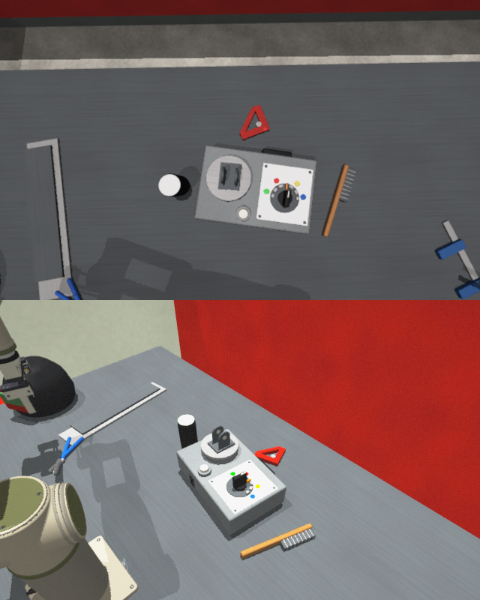

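The crop shows the knob at about (602,290), green dot (501,261), red (555,204), button (377,380), and the pale lands on the gate ring. The overview shows the can to the left of the machine and the brush to the right. I'll fit the machine pose next.

```bash
cat > h.py <<'E'
from bench import readout, snapshot, calibration, order, models, r
import cv2,numpy as np
from scipy.optimize import least_squares
from scipy.spatial.transform import Rotation as R
def back(n,uv,z):
    c=calibration(n);M=cv2.Rodrigues(c["rvec"])[0];o=-M.T@c["tvec"].ravel()
    d=M.T@np.linalg.solve(c["K"],[uv[0],uv[1],1]);return (o+d*(z-o[2])/d[2])[:2]
def proj(n,P):
    c=calibration(n);return cv2.projectPoints(np.array(P,float),c["rvec"],c["tvec"],c["K"],None)[0][:,0]
def crop(u,v): return 230+(u+.5)/4-.5,190+(v+.5)/4-.5
def tool():
    s=readout.state();print(s["t"],s["tcp_pos"],R.from_quat(s["eef_rot"]).as_matrix().round(4).tolist(),s["contact_force"].round(2),s["ft_torque"].round(3),s["gripper_width"])
E
python3 - <<'E'
from h import *
pts=[((178,17),.11,.17,.1),((768,100),.11,-.17,.1),((725,487),-.11,-.17,.1),((120,403),-.11,.17,.1),((377,380),-.075,.03,.122),((300,190),.02,.085,.13)]
W=np.array([back("top",crop(*p[0]),p[3]) for p in pts]);L=np.array([p[1:3] for p in pts])
f=lambda t:(((np.array([[np.cos(t[2]),-np.sin(t[2])],[np.sin(t[2]),np.cos(t[2])]])@L.T).T+t[:2])-W).ravel()
s=least_squares(f,[.5,.1,0]);print(s.x,(s.fun*1000).round(1))
x,y,a=s.x;Q=np.array([[np.cos(a),-np.sin(a)],[np.sin(a),np.cos(a)]])
k=Q@[-.015,-.085]+[x,y];b=Q@[-.075,.03]+[x,y];print("knob",k,"button",b)
for nm,uv,z in [("g",(501,261),.101),("r",(555,204),.101),("y",(665,219),.101),("b",(697,290),.101),("L1",(578,232),.11),("L2",(547,250),.11),("L3",(535,284),.11),("R1",(632,236),.11),("R2",(659,263),.11),("R3",(667,297),.11),("arm",(609,235),.103),("tip",(611,220),.103)]:
    d=Q.T@(back("top",crop(*uv),z)-k);print(nm,np.hypot(*d)*1000,np.arctan2(d[1],d[0]))
tool()
im=cv2.imread("pics/top0.png");cv2.imwrite("pics/gate.png",cv2.resize(im[236:286,350:408],None,fx=10,fy=10,interpolation=cv2.INTER_CUBIC))
E
```

```text
[ 0.52203827 -0.02120387 -0.16278842] [ 3.3  2.1  2.9 -3.3 -3.9 -3.5 -2.1  4.3 -0.7  0.1  0.5  0.3]
knob [ 0.49346059 -0.10264905] button [0.45289194 0.02055478]
g 56.59204342407882 1.353319968825675
r 55.83000982917965 0.5566635642523149
y 57.371708322975664 -0.5924009055140452
b 55.11148194218636 -1.3635897698435513
L1 37.301305621384415 0.45302618057595856
L2 38.534107554583834 0.9789096501741983
L3 36.30132209782688 1.5058656816851819
R1 37.861805235913415 -0.35872847364578736
R2 37.46745806917168 -0.9124265586101437
R3 36.42371369143697 -1.4255283563457823
arm 34.55052533596387 -0.05496180304325013
tip 42.879103446755174 -0.04742060756304715
1.0 [0.16221084 0.5776566  0.19141988] [[-0.9627, 0.2704, 0.0], [0.2704, 0.9627, -0.0], [-0.0, -0.0, -1.0]] [-0.44 -0.2   0.42] [ 0.036  0.033 -0.012] 0.09281479686382768
```

View pics/gate.png

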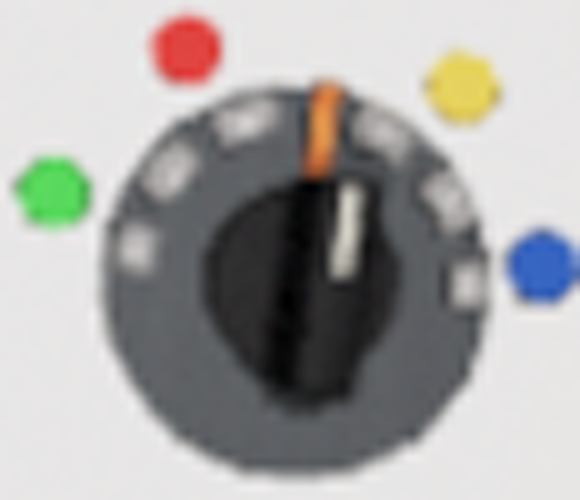

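The gate crop shows the orange arm at (322,130) in the neutral slot. There are three pale lands per side; on the left they are at (245,118), (170,170) and (135,245). Green lies at (53,192), next to the gap between the second and third lands. I'll measure an angular profile to refine that and plan the transit.

Run:
```python
from h import *
im=cv2.imread("pics/top0.png").astype(float)
a=-.1628;Q=np.array([[np.cos(a),-np.sin(a)],[np.sin(a),np.cos(a)]])
# refine axis by dots at 56 mm
D=np.array([back("top",crop(*p),.101) for p in [(501,261),(555,204),(665,219),(697,290)]])
s=least_squares(lambda k:np.hypot(*(D-k).T)-.056,[.4935,-.1026]);k=s.x;print("k dots",k,s.fun*1000)
for k in (np.array([.4935,-.1026]),k):
  th=np.arange(-1.7,1.75,.05);v=[]
  for t in th:
    P=[np.r_[k+Q@[rr*np.cos(t),rr*np.sin(t)],.11] for rr in (.035,.037,.039)]
    uv=proj("top",P).astype(np.float32);v.append(cv2.remap(im.mean(2).astype(np.float32),uv[:,0],uv[:,1],cv2.INTER_LINEAR).mean())
  print([(round(t,2),int(x)) for t,x in zip(th,v)])
# transit
k=np.array([.4935,-.1023]);p0=np.array([.1622,.5777,.1914]);g=np.r_[k,.25]
psi0=2.868;tot=-.21-psi0;N=6
T=lambda i:(np.r_[p0[:2]+(g-p0)[:2]*i/N,min(.1914+.06*i,.25)],R.from_euler("z",psi0+tot*i/N)*R.from_euler("x",np.pi))
for i in range(N):
    (p,q),(p2,q2)=T(i),T(i+1);print((q.inv().apply(p2-p)/.5).round(3),((q.inv()*q2).as_rotvec()/(2*np.pi)).round(4))
```

```text
k dots [ 0.49412196 -0.1025205 ] [ 0.2300533  -0.82988438  0.98087307 -0.78544221]
[(np.float64(-1.7), 93), (np.float64(-1.65), 96), (np.float64(-1.6), 100), (np.float64(-1.55), 138), (np.float64(-1.5), 171), (np.float64(-1.45), 180), (np.float64(-1.4), 174), (np.float64(-1.35), 153), (np.float64(-1.3), 121), (np.float64(-1.25), 93), (np.float64(-1.2), 90), (np.float64(-1.15), 94), (np.float64(-1.1), 125), (np.float64(-1.05), 155), (np.float64(-1.0), 167), (np.float64(-0.95), 175), (np.float64(-0.9), 176), (np.float64(-0.85), 167), (np.float64(-0.8), 148), (np.float64(-0.75), 114), (np.float64(-0.7), 90), (np.float64(-0.65), 92), (np.float64(-0.6), 104), (np.float64(-0.55), 128), (np.float64(-0.5), 152), (np.float64(-0.45), 160), (np.float64(-0.4), 167), (np.float64(-0.35), 168), (np.float64(-0.3), 155), (np.float64(-0.25), 143), (np.float64(-0.2), 112), (np.float64(-0.15), 83), (np.float64(-0.1), 104), (np.float64(-0.05), 131), (np.float64(0.0), 140), (np.float64(0.05), 117), (np.float64(0.1), 75), (np.float64(0.15), 92), (np.float64(0.2), 103), (np.float64(0.25), 124), (np.float64(
[... 1996 characters left out ...]
float64(0.9), 165), (np.float64(0.95), 174), (np.float64(1.0), 180), (np.float64(1.05), 177), (np.float64(1.1), 165), (np.float64(1.15), 144), (np.float64(1.2), 104), (np.float64(1.25), 91), (np.float64(1.3), 96), (np.float64(1.35), 115), (np.float64(1.4), 146), (np.float64(1.45), 169), (np.float64(1.5), 181), (np.float64(1.55), 182), (np.float64(1.6), 157), (np.float64(1.65), 126), (np.float64(1.7), 106)]
[-0.168 -0.188 -0.117] [ 0.     -0.      0.0816]
[-0.238 -0.082 -0.   ] [ 0.     -0.      0.0816]
[-0.248  0.046  0.   ] [ 0.     -0.      0.0816]
[-0.194  0.161  0.   ] [ 0.     -0.      0.0816]
[-0.089  0.236  0.   ] [ 0.     -0.      0.0816]
[0.038 0.249 0.   ] [ 0.     -0.      0.0816]
```

>>> jog_arm(
  moves=[-0.168, -0.188, -0.117, 0, 0, 0.0816, 1, -0.168, -0.188, -0.117, 0, 0, 0.0816, 1, -0.168, -0.188, -0.117, 0, 0, 0.0816, 1, -0.168, -0.188, -0.117, 0, 0, 0.0816, 1, -0.168, -0.188, -0.117, 0, 0, 0.0816, 1],
  grip_force=30,
)

```text
t: 1.42
tcp_pos: [0.2198, 0.4635, 0.2529]
eef_rot: [0.388, 0.922, 0.002, 0.001]
contact_force: [-0.4, 0.0, 0.1]
gripper_width: 0.0928
```

>>> jog_arm(
  moves=[-0.238, -0.082, 0, 0, 0, 0.0816, 1, -0.238, -0.082, 0, 0, 0, 0.0816, 1, -0.238, -0.082, 0, 0, 0, 0.0816, 1, -0.238, -0.082, 0, 0, 0, 0.0816, 1, -0.238, -0.082, 0, 0, 0, 0.0816, 1],
)

```text
t: 1.83
tcp_pos: [0.2735, 0.3503, 0.2496]
eef_rot: [0.608, 0.794, 0.0, -0.0]
contact_force: [-0.8, 0.4, 0.8]
gripper_width: 0.0931
```

>>> jog_arm(
  moves=[-0.248, 0.046, 0, 0, 0, 0.0816, 1, -0.248, 0.046, 0, 0, 0, 0.0816, 1, -0.248, 0.046, 0, 0, 0, 0.0816, 1, -0.248, 0.046, 0, 0, 0, 0.0816, 1, -0.248, 0.046, 0, 0, 0, 0.0816, 1],
)

```text
t: 2.25
tcp_pos: [0.3289, 0.2375, 0.2497]
eef_rot: [0.788, 0.615, -0.0, -0.0]
contact_force: [0.3, 0.7, -0.5]
gripper_width: 0.0931
```

>>> jog_arm(
  moves=[-0.194, 0.161, 0, 0, 0, 0.0816, 1, -0.194, 0.161, 0, 0, 0, 0.0816, 1, -0.194, 0.161, 0, 0, 0, 0.0816, 1, -0.194, 0.161, 0, 0, 0, 0.0816, 1, -0.194, 0.161, 0, 0, 0, 0.0816, 1],
)

```text
t: 2.67
tcp_pos: [0.3837, 0.1246, 0.2496]
eef_rot: [0.918, 0.397, -0.0, -0.0]
contact_force: [0.2, -0.2, -0.0]
gripper_width: 0.0931
```

>>> jog_arm(
  moves=[-0.089, 0.236, 0, 0, 0, 0.0816, 1, -0.089, 0.236, 0, 0, 0, 0.0816, 1, -0.089, 0.236, 0, 0, 0, 0.0816, 1, -0.089, 0.236, 0, 0, 0, 0.0816, 1, -0.089, 0.236, 0, 0, 0, 0.0816, 1],
)

```text
t: 3.08
tcp_pos: [0.4393, 0.0124, 0.2494]
eef_rot: [0.988, 0.153, -0.001, -0.001]
contact_force: [-0.4, 0.8, 0.3]
gripper_width: 0.0931
```

>>> jog_arm(
  moves=[0.038, 0.249, 0, 0, 0, 0.0816, 1, 0.038, 0.249, 0, 0, 0, 0.0816, 1, 0.038, 0.249, 0, 0, 0, 0.0816, 1, 0.038, 0.249, 0, 0, 0, 0.0816, 1, 0.038, 0.249, 0, 0, 0, 0.0816, 1],
)

```text
t: 3.5
tcp_pos: [0.4949, -0.1, 0.249]
eef_rot: [0.995, -0.102, -0.001, -0.001]
contact_force: [-0.7, 0.5, 0.5]
gripper_width: 0.093
```

Run:
```python
from h import *
tool()
k=[.4938,-.1025]
print(proj("side",[[*k,.142],[*k,.156],[*k,.114]]),proj("top",[[*k,.15]]))
im=snapshot("side")
m=models.silhouettes("side","knob_grip")
for d in m[:2]: print(d["confidence"],d["at"],d["region"].sum())
c=cv2.imread("pics/side0.png")[195:285,270:370];d=im[195:285,270:370,::-1]
cv2.imwrite("pics/s1.png",np.vstack([cv2.resize(x,None,fx=3.3,fy=3.3,interpolation=2) for x in (c,d)]))
k=np.array([.4938,-.1025,.125]);s=readout.state();q=R.from_quat(s["eef_rot"])
print(q.inv().apply(k-s["tcp_pos"])/.5,np.arctan2(*q.as_matrix()[[1,0],0]))
```

```text
3.5 [ 0.49490103 -0.09995091  0.24899384] [[0.9793, -0.2026, -0.0016], [-0.2026, -0.9793, 0.0015], [-0.0019, -0.0011, -1.0]] [-0.67  0.49  0.49] [0.018 0.201 0.007] 0.09301886454195903
[[319.21277702 237.74736289]
 [319.29023984 233.78444587]
 [319.06268733 245.425795  ]] [[382.81500022 264.40218271]]
0.94 [244.3, 321.1] 415
[0.00053453 0.00767553 0.24937476] -0.1960743794626647
```

View pics/s1.png

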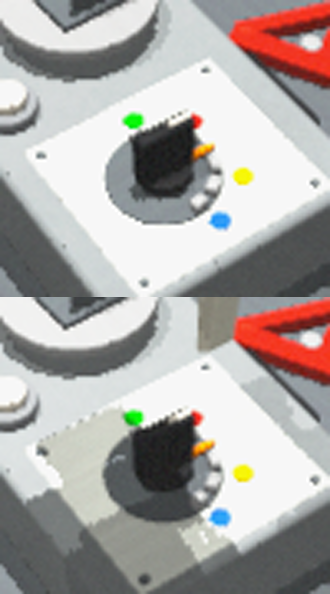

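Picture s1 shows the knob standing clear in neutral with the arm between the lands. The network's knob centre (319.3, 237.9) agrees with my projection (319.2, 237.7). I'll descend and grip.

>>> jog_arm(
  moves=[0.0005, 0, 0.1, 0, 0, -0.0035, 1, 0.0005, 0, 0.17, 0, 0, -0.0035, 1, 0.0005, 0, 0.22, 0, 0, -0.0035, 1, 0.0005, 0, 0.25, 0, 0, -0.0035, 1, 0.0005, 0, 0.25, 0, 0, -0.0035, 1],
)

```text
t: 4.02
tcp_pos: [0.4914, -0.0982, 0.1208]
eef_rot: [0.996, -0.088, -0.003, -0.001]
contact_force: [-0.2, 0.4, -1.1]
gripper_width: 0.0927
```

>>> jog_arm(
  moves=[0, 0, 0, 0, 0, 0, 0.4, 0, 0, 0, 0, 0, 0, 0.3, 0, 0, 0, 0, 0, 0, 0.22, 0, 0, 0, 0, 0, 0, 0.2, 0, 0, 0, 0, 0, 0, 0.18],
  grip_force=20,
)

```text
t: 4.43
tcp_pos: [0.4953, -0.1019, 0.1264]
eef_rot: [0.996, -0.093, 0.001, 0.0]
contact_force: [-0.0, -0.3, 1.2]
gripper_width: 0.0641
```

```bash
python3 -c "
from h import *
tool()"
```

```text
4.4333 [ 0.49531082 -0.10192333  0.12637931] [[0.9828, -0.1844, 0.0023], [-0.1844, -0.9828, -0.0007], [0.0024, 0.0002, -1.0]] [-0.03 -0.34  1.23] [ 0.007  0.126 -0.035] 0.06406263293402627
```

>>> jog_arm(
  moves=[0, 0, 0, 0, 0, 0, 0.18, 0, 0, 0, 0, 0, 0, 0.18, 0, 0, 0, 0, 0, 0, 0.18, 0, 0, 0, 0, 0, 0, 0.17, 0, 0, 0, 0, 0, 0, 0.16],
  grip_force=10,
)

```text
t: 4.85
tcp_pos: [0.4943, -0.1018, 0.1248]
eef_rot: [0.996, -0.093, -0.0, -0.0]
contact_force: [-0.7, 0.1, -0.0]
gripper_width: 0.0309
```

>>> jog_arm(
  moves=[0, 0, 0, 0, 0, 0, 0.12, 0, 0, 0, 0, 0, 0, 0.1, 0, 0, 0, 0, 0, 0, 0.05, 0, 0, 0, 0, 0, 0, 0, 0, 0, 0, 0, 0, 0, 0],
  grip_force=10,
)

```text
t: 5.27
tcp_pos: [0.4943, -0.102, 0.1249]
eef_rot: [0.996, -0.093, -0.0, 0.0]
contact_force: [0.2, -1.5, -1.8]
gripper_width: 0.0138
```

```bash
python3 -c "
from h import *
tool()"
```

```text
5.2667 [ 0.4943246  -0.10196931  0.12493014] [[0.9827, -0.1854, -0.0001], [-0.1854, -0.9827, -0.0003], [-0.0, 0.0003, -1.0]] [ 0.24 -1.46 -1.81] [-0.214  0.237  0.014] 0.013847598810362302
```

>>> jog_arm(
  moves=[0, 0, 0, 0, 0, 0, 0, 0, 0, 0, 0, 0, 0, 0, 0, 0, -0.006, 0, 0, 0, 0, 0, 0, -0.012, 0, 0, 0, 0, 0, 0, -0.018, 0, 0, 0, 0],
  grip_force=30,
)

```text
t: 5.68
tcp_pos: [0.4939, -0.1018, 0.1333]
eef_rot: [0.996, -0.093, -0.001, -0.0]
contact_force: [2.2, -2.1, -9.7]
gripper_width: 0.0132
```

>>> jog_arm(
  moves=[0, 0, -0.004, 0, 0, 0, 0, 0, 0, -0.004, 0, 0, 0, 0, 0, 0, -0.004, 0, 0, 0, 0],
)

```text
t: 5.93
tcp_pos: [0.4941, -0.1018, 0.1357]
eef_rot: [0.996, -0.093, -0.0, 0.0]
contact_force: [1.7, -2.8, -9.1]
gripper_width: 0.0133
```

```bash
python3 -c "
from h import *
tool()"
```

```text
5.9333 [ 0.49405727 -0.10178975  0.13567727] [[0.9827, -0.1855, -0.0007], [-0.1855, -0.9827, 0.0001], [-0.0007, 0.0001, -1.0]] [ 1.67 -2.81 -9.09] [-0.586 -0.084  0.013] 0.01326487743576138
```

>>> jog_arm(
  moves=[0.0003, 0.001, 0, 0, 0, -0.01, 0, 0.0003, 0.001, 0, 0, 0, -0.024, 0, 0.0003, 0.001, 0, 0, 0, -0.038, 0, 0.0003, 0.001, 0, 0, 0, -0.053, 0, 0.0003, 0.001, 0, 0, 0, -0.068, 0],
)

```text
t: 6.35
tcp_pos: [0.4941, -0.1018, 0.1355]
eef_rot: [0.992, 0.122, -0.0, -0.001]
contact_force: [1.4, -0.4, -9.2]
gripper_width: 0.0133
```

>>> jog_arm(
  moves=[0, 0, 0, 0, 0, -0.014, 0, 0, 0, 0, 0, 0, -0.028, 0, 0, 0, 0, 0, 0, -0.042, 0, 0, 0, 0, 0, 0, -0.056, 0, 0, 0, 0, 0, 0, -0.068, 0],
)

```text
t: 6.77
tcp_pos: [0.494, -0.1016, 0.1354]
eef_rot: [0.944, 0.33, -0.0, -0.001]
contact_force: [0.9, 0.6, -9.1]
gripper_width: 0.0129
```

>>> jog_arm(
  moves=[0, 0, 0, 0, 0, -0.014, 0, 0, 0, 0, 0, 0, -0.028, 0, 0, 0, 0, 0, 0, -0.042, 0, 0, 0, 0, 0, 0, -0.056, 0, 0, 0, 0, 0, 0, -0.0675, 0],
)

```text
t: 7.18
tcp_pos: [0.4938, -0.1015, 0.1353]
eef_rot: [0.853, 0.521, -0.0, -0.001]
contact_force: [0.1, 0.9, -8.3]
gripper_width: 0.0132
```

>>> jog_arm(
  moves=[0, 0, 0, 0, 0, 0, 0, 0, 0, 0, 0, 0, 0, 0, 0, 0, 0, 0, 0, 0, 0],
)

```text
t: 7.43
tcp_pos: [0.4939, -0.1017, 0.1355]
eef_rot: [0.855, 0.518, -0.0, -0.001]
contact_force: [-1.5, 1.9, -10.2]
gripper_width: 0.0133
```

```bash
python3 -c "
from h import *
tool();s=readout.state();m=R.from_quat(s['eef_rot']).as_matrix();print('sel',np.arctan2(m[1,0],m[0,0])+.163)
im=snapshot('top');cv2.imwrite('pics/t2.png',cv2.resize(im[216:306,330:428,::-1],None,fx=6,fy=6,interpolation=2))"
```

```text
7.4333 [ 0.49391324 -0.10167089  0.1354792 ] [[0.4626, 0.8866, -0.0012], [0.8866, -0.4626, 0.0011], [0.0004, -0.0016, -1.0]] [ -1.51   1.91 -10.17] [0.351 0.146 0.058] 0.013299423717040897
sel 1.2529094879923077
```

View pics/t2.png

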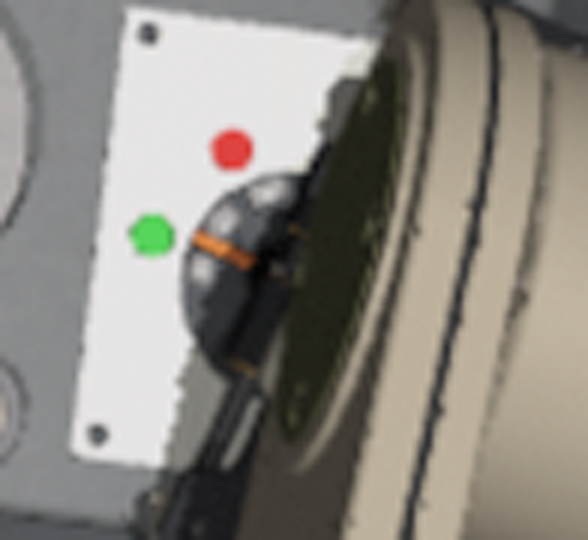

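Picture t2 shows the raised orange arm at (222,248), centred in the gap between the lands at (228,220) and (203,268), beside the green dot (153,235). I'll lower gently and watch the force.

>>> jog_arm(
  moves=[0, 0, 0.002, 0, 0, 0, 0, 0, 0, 0.004, 0, 0, 0, 0, 0, 0, 0.006, 0, 0, 0, 0, 0, 0, 0.007, 0, 0, 0, 0, 0, 0, 0.007, 0, 0, 0, 0],
)

```text
t: 7.9
tcp_pos: [0.4941, -0.102, 0.1321]
eef_rot: [0.855, 0.519, -0.0, -0.0]
contact_force: [-2.0, 5.2, -8.1]
gripper_width: 0.0131
```

>>> jog_arm(
  moves=[0, 0, 0.001, 0, 0, 0, 0, 0, 0, 0.002, 0, 0, 0, 0, 0, 0, 0.002, 0, 0, 0, 0],
)

```text
t: 8.15
tcp_pos: [0.4941, -0.102, 0.1312]
eef_rot: [0.855, 0.519, -0.0, -0.0]
contact_force: [-2.4, 5.5, -7.7]
gripper_width: 0.013
```

>>> jog_arm(
  moves=[0, 0, 0.001, 0, 0, 0, 0, 0, 0, 0.002, 0, 0, 0, 0, 0, 0, 0.002, 0, 0, 0, 0],
)

```text
t: 8.4
tcp_pos: [0.4941, -0.102, 0.1302]
eef_rot: [0.855, 0.519, -0.0, -0.0]
contact_force: [-2.3, 4.5, -7.7]
gripper_width: 0.0137
```

>>> jog_arm(
  moves=[0.0005, -0.0007, 0.001, 0, 0, 0, 0, 0.0005, -0.0007, 0.002, 0, 0, 0, 0, 0.0005, -0.0007, 0.002, 0, 0, 0, 0],
)

```text
t: 8.65
tcp_pos: [0.4941, -0.1019, 0.1294]
eef_rot: [0.855, 0.519, -0.0, -0.0]
contact_force: [-2.4, 3.7, -7.5]
gripper_width: 0.0138
```

>>> jog_arm(
  moves=[0, 0, 0.001, 0, 0, 0, 0, 0, 0, 0.002, 0, 0, 0, 0, 0, 0, 0.003, 0, 0, 0, 0, 0, 0, 0.003, 0, 0, 0, 0],
)

```text
t: 8.98
tcp_pos: [0.4941, -0.1019, 0.1279]
eef_rot: [0.855, 0.519, -0.0, -0.0]
contact_force: [-3.1, 3.9, -6.4]
gripper_width: 0.0132
```

>>> jog_arm(
  moves=[0, 0, 0.001, 0, 0, 0, 0, 0, 0, 0.002, 0, 0, 0, 0, 0, 0, 0.003, 0, 0, 0, 0, 0, 0, 0.004, 0, 0, 0, 0, 0, 0, 0.004, 0, 0, 0, 0],
)

```text
t: 9.4
tcp_pos: [0.4942, -0.1019, 0.126]
eef_rot: [0.855, 0.519, -0.0, -0.0]
contact_force: [-3.4, 3.7, -6.9]
gripper_width: 0.0135
```

>>> jog_arm(
  moves=[0, 0, 0, 0, 0, 0, 0.25, 0, 0, 0, 0, 0, 0, 0.3, 0, 0, 0, 0, 0, 0, 0.35, 0, 0, 0, 0, 0, 0, 0.4, 0, 0, 0, 0, 0, 0, 0.5],
)

```text
t: 9.82
tcp_pos: [0.4951, -0.1025, 0.1269]
eef_rot: [0.855, 0.519, 0.001, 0.001]
contact_force: [0.1, -0.3, 0.4]
gripper_width: 0.0394
```

```bash
python3 -c "
from h import *
tool()"
```

```text
9.8167 [ 0.49508398 -0.10248023  0.12690634] [[0.4608, 0.8875, 0.0021], [0.8875, -0.4608, -0.001], [0.0001, 0.0023, -1.0]] [ 0.1  -0.34  0.38] [-0.047  0.017  0.032] 0.03940725581668659
```

>>> jog_arm(
  moves=[0, 0, -0.02, 0, 0, 0, 0.7, 0, 0, -0.08, 0, 0, 0, 0.7, 0, 0, -0.15, 0, 0, 0, 0.7, 0, 0, -0.22, 0, 0, 0, 0.7, 0, 0, -0.25, 0, 0, 0, 0.7],
)

```text
t: 10.23
tcp_pos: [0.4961, -0.1026, 0.2574]
eef_rot: [0.855, 0.519, 0.002, 0.003]
contact_force: [-0.4, -0.6, 0.4]
gripper_width: 0.0645
```

>>> jog_arm(
  moves=[0, 0, 0, 0, 0, 0.018, 0, 0, 0, 0, 0, 0, 0.036, 0, 0, 0, 0, 0, 0, 0.054, 0, 0, 0, 0, 0, 0, 0.072, 0, 0, 0, 0, 0, 0, 0.09, 0],
)

```text
t: 10.65
tcp_pos: [0.4944, -0.1021, 0.2521]
eef_rot: [0.966, 0.258, 0.0, 0.0]
contact_force: [-0.4, 0.0, -0.5]
gripper_width: 0.0367
```

>>> jog_arm(
  moves=[0, 0, 0, 0, 0, 0.018, 0, 0, 0, 0, 0, 0, 0.036, 0, 0, 0, 0, 0, 0, 0.054, 0, 0, 0, 0, 0, 0, 0.072, 0, 0, 0, 0, 0, 0, 0.09, 0],
)

```text
t: 11.07
tcp_pos: [0.4944, -0.1021, 0.252]
eef_rot: [1.0, -0.022, 0.001, 0.0]
contact_force: [-0.1, -0.0, 0.4]
gripper_width: 0.0035
```

>>> jog_arm(
  moves=[0, 0, 0, 0, 0, 0, 0, 0, 0, 0, 0, 0, 0, 0],
)

```text
t: 11.23
tcp_pos: [0.4944, -0.102, 0.2517]
eef_rot: [1.0, -0.018, 0.0, 0.0]
contact_force: [-0.1, 0.4, 0.6]
gripper_width: 0.0008
```

```bash
python3 -c "
from h import *
tool();s=readout.state();q=R.from_quat(s['eef_rot']);print(q.inv().apply(np.array([.4533,.0205,.15])-s['tcp_pos'])/.5)"
```

```text
11.2333 [ 0.49442089 -0.10204501  0.25172603] [[0.9994, -0.0353, 0.0009], [-0.0353, -0.9994, -0.0004], [0.0009, 0.0003, -1.0]] [-0.1   0.35  0.58] [-0.062  0.142  0.02 ] 0.0007576719933449219
[-0.0910135  -0.24210367  0.2032927 ]
```

Move over to above the button. The knob then becomes visible from above, so I'll check that it's home.

>>> jog_arm(
  moves=[-0.022, -0.06, 0, 0, 0, 0, 0, -0.045, -0.12, 0, 0, 0, 0, 0, -0.068, -0.18, 0, 0, 0, 0, 0, -0.091, -0.242, 0, 0, 0, 0, 0, -0.091, -0.242, 0, 0, 0, 0, 0],
)

```text
t: 11.65
tcp_pos: [0.4522, 0.025, 0.2517]
eef_rot: [1.0, -0.016, 0.0, -0.001]
contact_force: [-0.9, -0.2, 0.1]
gripper_width: 0.0001
```

>>> jog_arm(
  moves=[0, 0, 0, 0, 0, 0, 0, 0, 0, 0, 0, 0, 0, 0],
)

```text
t: 11.82
tcp_pos: [0.4538, 0.0204, 0.2514]
eef_rot: [1.0, -0.018, 0.0, 0.0]
contact_force: [0.5, 0.6, -0.4]
gripper_width: 0.0006
```

```bash
python3 -c "
from h import *
tool()
a=snapshot('top')[206:306,300:428,::-1];b=snapshot('side')[195:285,256:371,::-1]
cv2.imwrite('pics/t3.png',np.vstack([cv2.resize(x,(384,300),interpolation=2) for x in (a,b)]))"
```

```text
11.8167 [0.45376075 0.02043405 0.25135092] [[0.9994, -0.0358, 0.0008], [-0.0358, -0.9994, -0.0006], [0.0009, 0.0005, -1.0]] [ 0.5   0.64 -0.41] [-0.023  0.196 -0.033] 0.0005627436248070345
```

View pics/t3.png

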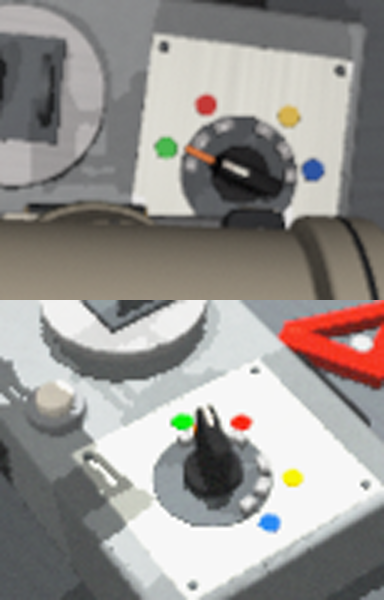

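Picture t3, top view: the orange arm at (200,155) points to green (166,147) between two lands. The side view shows the knob seated and the button at (52,400) clear. Pressing now.

>>> jog_arm(
  moves=[0, 0, 0.07, 0, 0, 0, 0, 0, 0, 0.14, 0, 0, 0, 0, 0, 0, 0.19, 0, 0, 0, 0, 0, 0, 0.22, 0, 0, 0, 0, 0, 0, 0.235, 0, 0, 0, 0],
)

```text
t: 12.33
tcp_pos: [0.4518, 0.0197, 0.1303]
eef_rot: [1.0, -0.02, -0.002, -0.0]
contact_force: [-0.7, -0.5, -0.5]
gripper_width: 0.0005
```

>>> jog_arm(
  moves=[0, 0, 0, 0, 0, 0, 0, 0, 0, 0.005, 0, 0, 0, 0, 0, 0, 0.01, 0, 0, 0, 0, 0, 0, 0.015, 0, 0, 0, 0, 0, 0, 0.02, 0, 0, 0, 0],
)

```text
t: 12.75
tcp_pos: [0.4543, 0.0206, 0.1244]
eef_rot: [1.0, -0.019, 0.001, 0.0]
contact_force: [-0.2, -0.3, -0.0]
gripper_width: 0.0007
```

>>> jog_arm(
  moves=[0, 0, 0.003, 0, 0, 0, 0, 0, 0, 0.005, 0, 0, 0, 0, 0, 0, 0.006, 0, 0, 0, 0, 0, 0, 0.006, 0, 0, 0, 0],
)

```text
t: 13.08
tcp_pos: [0.4534, 0.0208, 0.1204]
eef_rot: [1.0, -0.019, -0.0, -0.0]
contact_force: [0.3, 0.1, -0.2]
gripper_width: 0.0007
```

>>> jog_arm(
  moves=[0, 0, 0.002, 0, 0, 0, 0, 0, 0, 0.004, 0, 0, 0, 0, 0, 0, 0.004, 0, 0, 0, 0],
)

```text
t: 13.33
tcp_pos: [0.4533, 0.0208, 0.1182]
eef_rot: [1.0, -0.019, -0.0, -0.0]
contact_force: [-0.8, 0.7, -0.3]
gripper_width: 0.0004
```

>>> jog_arm(
  moves=[0, 0, 0.002, 0, 0, 0, 0, 0, 0, 0.004, 0, 0, 0, 0, 0, 0, 0.004, 0, 0, 0, 0],
)

```text
t: 13.58
tcp_pos: [0.4533, 0.0207, 0.1162]
eef_rot: [1.0, -0.019, -0.0, -0.0]
contact_force: [0.6, -0.3, 0.1]
gripper_width: 0.0006
```

```bash
python3 -c "
from h import *
tool()
a=snapshot('side')[195:285,230:345,::-1]
cv2.imwrite('pics/t4.png',cv2.resize(a,(690,540),interpolation=2))
print(proj('side',[[.4533,.0207,.1162],[.4533,.0207,.122]]))
for d in models.silhouettes('side','start_button_top'): print(d['confidence'],d['at'],d['region'].sum())"
```

```text
13.5833 [0.45329921 0.0207445  0.11616634] [[0.9992, -0.0388, -0.0004], [-0.0388, -0.9992, 0.0], [-0.0004, -0.0, -1.0]] [ 0.6  -0.3   0.14] [-0.012  0.132 -0.04 ] 0.000608760226838046
[[271.74189422 225.03544889]
 [271.57452342 223.4485884 ]]
```

View pics/t4.png

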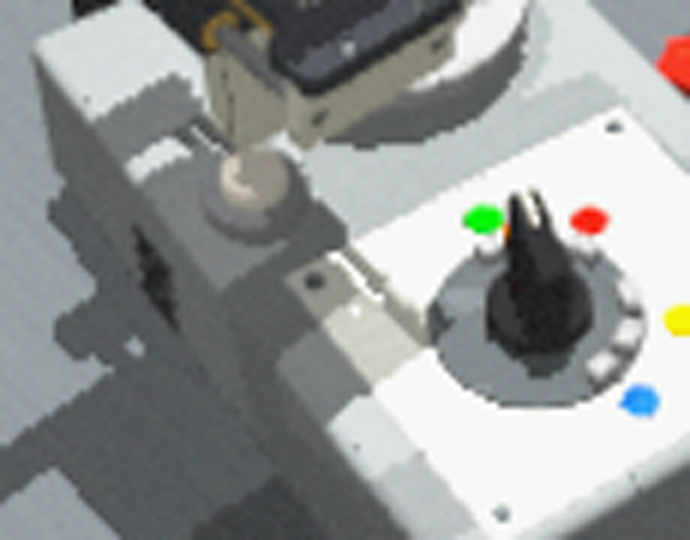

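Picture t4: the shut fingertips end near (237,152), up and left of the button centre (255,180). There's no contact force, although the TCP projects onto the button. I'll overlay the expected geometry before pressing further.

```bash
python3 -c "
from h import *
c=calibration('side');M=cv2.Rodrigues(c['rvec'])[0];print('cam',-M.T@c['tvec'].ravel())
o=cv2.imread('pics/side0.png')[205:245,250:300];n=snapshot('side')[205:245,250:300,::-1].copy()
S=10
o,n=[cv2.resize(x,None,fx=S,fy=S,interpolation=cv2.INTER_CUBIC) for x in (o,n)]
def dr(im,P,col,cl=True): 
    p=((proj('side',P)-[250,205]+.5)*S).astype(np.int32);cv2.polylines(im,[p],cl,col,1)
b=np.array([.4533,.0207]);t=np.linspace(0,6.28,40)
circ=lambda r,z:[[b[0]+r*np.cos(a),b[1]+r*np.sin(a),z] for a in t]
dr(o,circ(.014,.122),(0,0,255));dr(o,circ(.022,.112),(0,255,0))
dr(n,circ(.014,.122),(0,0,255));dr(n,circ(.022,.112),(0,255,0))
for zz in (.1162,.135): dr(n,[[b[0]-.0075,b[1]-.006,zz],[b[0]+.0075,b[1]-.006,zz],[b[0]+.0075,b[1]+.006,zz],[b[0]-.0075,b[1]+.006,zz]],(255,0,0))
cv2.imwrite('pics/t5.png',np.vstack([o[:300],n[:300]]))"
```

```text
cam [ 0.07405188 -0.52101508  0.86045317]
```

View pics/t5.png

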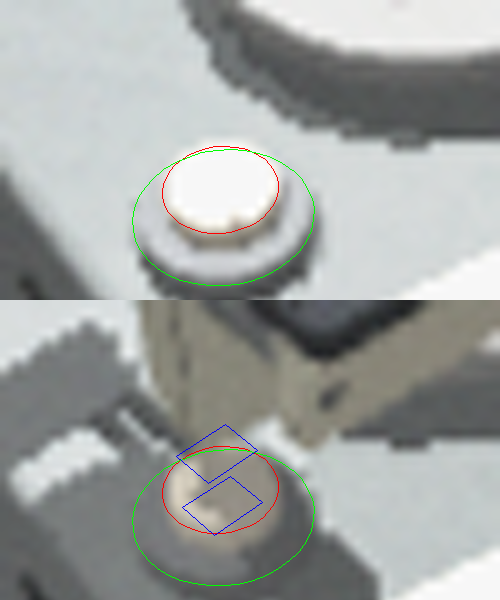

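Picture t5: the button matches the red circle, and the shut tips end near the upper blue outline (215,445). That puts them about 15–20 mm above the TCP, so when shut the tips sit higher than the TCP, directly over the button. I'll keep lowering in small steps and stop on force.

>>> jog_arm(
  moves=[0, 0, 0.002, 0, 0, 0, 0, 0, 0, 0.004, 0, 0, 0, 0, 0, 0, 0.006, 0, 0, 0, 0, 0, 0, 0.006, 0, 0, 0, 0],
)

```text
t: 14.07
tcp_pos: [0.4533, 0.0207, 0.1132]
eef_rot: [1.0, -0.019, -0.0, 0.0]
contact_force: [-0.6, 0.3, -0.3]
gripper_width: 0.0003
```

>>> jog_arm(
  moves=[0, 0, 0.002, 0, 0, 0, 0, 0, 0, 0.004, 0, 0, 0, 0, 0, 0, 0.006, 0, 0, 0, 0, 0, 0, 0.006, 0, 0, 0, 0],
)

```text
t: 14.4
tcp_pos: [0.4533, 0.0207, 0.1102]
eef_rot: [1.0, -0.019, -0.0, 0.0]
contact_force: [-0.8, -0.5, 0.1]
gripper_width: 0.0007
```

>>> jog_arm(
  moves=[0, 0, 0.002, 0, 0, 0, 0, 0, 0, 0.004, 0, 0, 0, 0, 0, 0, 0.004, 0, 0, 0, 0],
)

```text
t: 14.65
tcp_pos: [0.4533, 0.0208, 0.1082]
eef_rot: [1.0, -0.019, -0.0, -0.0]
contact_force: [0.4, 0.7, -0.7]
gripper_width: 0.0004
```

>>> jog_arm(
  moves=[0, 0, 0.002, 0, 0, 0, 0, 0, 0, 0.004, 0, 0, 0, 0, 0, 0, 0.004, 0, 0, 0, 0],
)

```text
t: 14.9
tcp_pos: [0.4533, 0.0207, 0.1062]
eef_rot: [1.0, -0.019, -0.0, 0.0]
contact_force: [-0.2, -0.2, 0.2]
gripper_width: 0.0002
```

```bash
python3 -c "
from h import *
tool()
n=snapshot('side')[185:245,240:320,::-1].copy()
n=cv2.resize(n,None,fx=9,fy=9,interpolation=cv2.INTER_CUBIC)
cv2.imwrite('pics/t6.png',n)"
```

```text
14.9 [0.45330959 0.02072812 0.10619277] [[0.9992, -0.0388, -0.0003], [-0.0388, -0.9992, -0.0], [-0.0003, 0.0001, -1.0]] [-0.22 -0.2   0.19] [-0.01   0.156 -0.054] 0.00023346168827194347
```

View pics/t6.png

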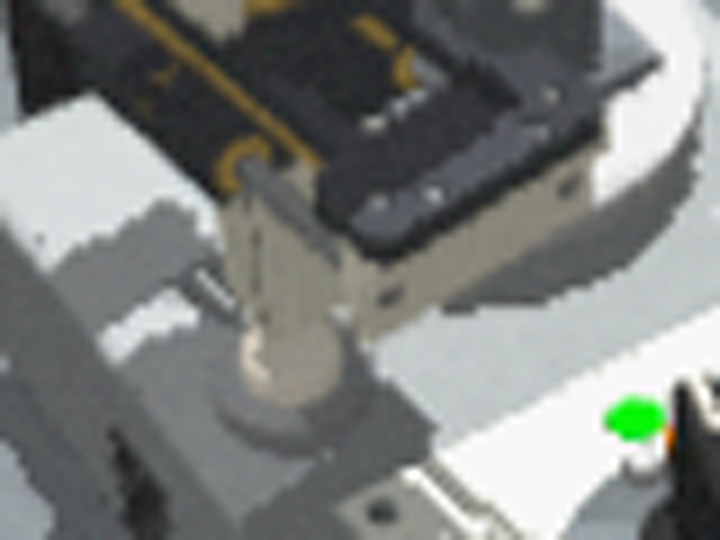

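Picture t6: the shut fingertips now reach the button top at about (290,350). I'll check the body's height against the turntable and bracket before going on.

```bash
python3 -c "
from h import *
s=readout.state();q=R.from_quat(s['eef_rot'])
for z in (.01,.03,.05,.0838):
  for sx,sy in ((1,1),(1,-1),(-1,1),(-1,-1)):
    P=s['tcp_pos']+q.apply([sx*.0375,sy*.094,-z]);print(z,sx,sy,((proj('side',[P])[0]-[240,185]+.5)*9).round())
for z in (0,.01,.015,.02): print('tip',z,((proj('side',[s['tcp_pos']+[0,0,z]])[0]-[240,185]+.5)*9).round())
"
```

```text
0.01 1 1 [624. 496.]
0.01 1 -1 [196. 115.]
0.01 -1 1 [398. 650.]
0.01 -1 -1 [-24. 241.]
0.03 1 1 [623. 447.]
0.03 1 -1 [190.  65.]
0.03 -1 1 [394. 601.]
0.03 -1 -1 [-33. 191.]
0.05 1 1 [623. 396.]
0.05 1 -1 [183.  14.]
0.05 -1 1 [390. 550.]
0.05 -1 -1 [-43. 139.]
0.0838 1 1 [622. 306.]
0.0838 1 -1 [172. -76.]
0.0838 -1 1 [383. 461.]
0.0838 -1 -1 [-60.  49.]
tip 0 [293. 389.]
tip 0.01 [290. 364.]
tip 0.015 [289. 352.]
tip 0.02 [288. 340.]
```

The body's edge is above even the nominal height, so it is clear. Continuing.

>>> jog_arm(
  moves=[0, 0, 0.002, 0, 0, 0, 0, 0, 0, 0.003, 0, 0, 0, 0, 0, 0, 0.003, 0, 0, 0, 0],
)

```text
t: 15.2
tcp_pos: [0.4534, 0.0207, 0.1048]
eef_rot: [1.0, -0.019, -0.0, -0.0]
contact_force: [-0.7, 0.1, 0.5]
gripper_width: 0.0006
```

>>> jog_arm(
  moves=[0, 0, 0.002, 0, 0, 0, 0, 0, 0, 0.003, 0, 0, 0, 0, 0, 0, 0.003, 0, 0, 0, 0],
)

```text
t: 15.45
tcp_pos: [0.4533, 0.0207, 0.1033]
eef_rot: [1.0, -0.019, -0.0, -0.0]
contact_force: [0.3, 0.5, 0.0]
gripper_width: 0.0003
```

>>> jog_arm(
  moves=[0, 0, 0.002, 0, 0, 0, 0, 0, 0, 0.003, 0, 0, 0, 0, 0, 0, 0.003, 0, 0, 0, 0],
)

```text
t: 15.7
tcp_pos: [0.4534, 0.0208, 0.1018]
eef_rot: [1.0, -0.019, -0.0, -0.0]
contact_force: [0.6, 0.1, 0.1]
gripper_width: 0.0003
```

>>> jog_arm(
  moves=[0, 0, 0.002, 0, 0, 0, 0, 0, 0, 0.003, 0, 0, 0, 0, 0, 0, 0.003, 0, 0, 0, 0],
)

```text
t: 15.95
tcp_pos: [0.4533, 0.0208, 0.1002]
eef_rot: [1.0, -0.019, -0.0, -0.0]
contact_force: [0.2, -0.3, -0.5]
gripper_width: 0.0007
```

>>> jog_arm(
  moves=[0, 0, 0.002, 0, 0, 0, 0, 0, 0, 0.003, 0, 0, 0, 0, 0, 0, 0.003, 0, 0, 0, 0],
)

```text
t: 16.2
tcp_pos: [0.4534, 0.0207, 0.0988]
eef_rot: [1.0, -0.019, -0.0, 0.0]
contact_force: [0.3, -0.2, -0.4]
gripper_width: 0.0002
```

>>> jog_arm(
  moves=[0, 0, 0.002, 0, 0, 0, 0, 0, 0, 0.003, 0, 0, 0, 0, 0, 0, 0.003, 0, 0, 0, 0],
)

```text
t: 16.45
tcp_pos: [0.4534, 0.0207, 0.0973]
eef_rot: [1.0, -0.019, -0.0, -0.0]
contact_force: [0.2, -0.7, 0.5]
gripper_width: 0.0004
```

```bash
python3 -c "
from h import *
tool()
n=snapshot('side')[190:240,245:300,::-1].copy()
n=cv2.resize(n,None,fx=11,fy=11,interpolation=cv2.INTER_NEAREST)
cv2.imwrite('pics/t7.png',n)
b=[.4533,.0207]
for z in (.10,.11,.116,.122,.13): print(z,((proj('side',[[*b,z]])[0]-[245,190]+.5)*11).round())"
```

```text
16.45 [0.45335465 0.02072373 0.09727719] [[0.9992, -0.0389, -0.0002], [-0.0389, -0.9992, 0.0], [-0.0002, 0.0, -1.0]] [ 0.24 -0.66  0.54] [-0.032  0.175 -0.078] 0.00035619848607185606
0.1 [305. 439.]
0.11 [302. 409.]
0.116 [300. 391.]
0.122 [298. 373.]
0.13 [295. 349.]
```

View pics/t7.png

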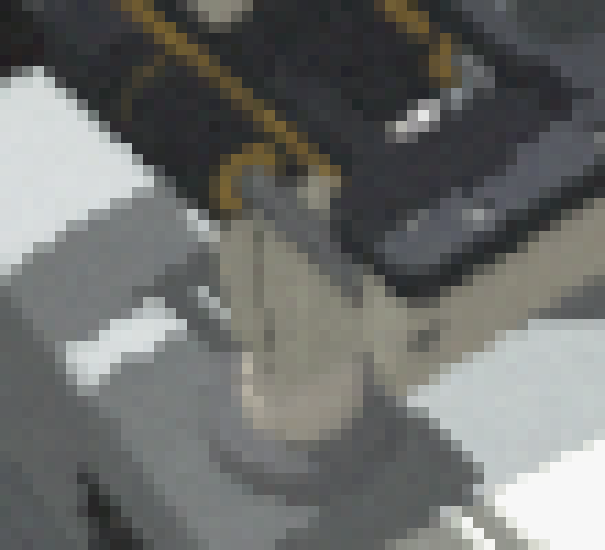

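Picture t7: the fingertips' near edge is at about (285,375), in front of the back half of the button top (ellipse rows 325–421). So the tips are above the button and still a few mm short of it, which agrees with the zero force. I'll continue in small steps guarded by force.

>>> jog_arm(
  moves=[0, 0, 0.002, 0, 0, 0, 0, 0, 0, 0.004, 0, 0, 0, 0, 0, 0, 0.004, 0, 0, 0, 0],
)

```text
t: 16.75
tcp_pos: [0.4533, 0.0207, 0.0952]
eef_rot: [1.0, -0.019, -0.0, 0.0]
contact_force: [-0.4, -0.1, -0.5]
gripper_width: 0.0006
```

>>> jog_arm(
  moves=[0, 0, 0.002, 0, 0, 0, 0, 0, 0, 0.004, 0, 0, 0, 0, 0, 0, 0.004, 0, 0, 0, 0],
)

```text
t: 17.0
tcp_pos: [0.4535, 0.0207, 0.0934]
eef_rot: [1.0, -0.019, 0.0, 0.0]
contact_force: [-0.7, 0.5, 2.1]
gripper_width: 0.0004
```

>>> jog_arm(
  moves=[0, 0, 0.002, 0, 0, 0, 0, 0, 0, 0.003, 0, 0, 0, 0, 0, 0, 0.003, 0, 0, 0, 0],
)

```text
t: 17.25
tcp_pos: [0.4535, 0.0207, 0.092]
eef_rot: [1.0, -0.019, 0.0, 0.0]
contact_force: [-0.8, -0.6, 3.1]
gripper_width: 0.0001
```

Contact at last, with the force rising like the button spring. I'll press until it bottoms out.

>>> jog_arm(
  moves=[0, 0, 0.002, 0, 0, 0, 0, 0, 0, 0.004, 0, 0, 0, 0, 0, 0, 0.004, 0, 0, 0, 0],
)

```text
t: 17.5
tcp_pos: [0.4535, 0.0207, 0.0899]
eef_rot: [1.0, -0.019, 0.0, 0.0]
contact_force: [-1.8, 0.6, 3.4]
gripper_width: 0.0003
```

>>> jog_arm(
  moves=[0, 0, 0.001, 0, 0, 0, 0, 0, 0, 0.002, 0, 0, 0, 0, 0, 0, 0.002, 0, 0, 0, 0],
)

```text
t: 17.75
tcp_pos: [0.4535, 0.0207, 0.0891]
eef_rot: [1.0, -0.019, 0.0, 0.0]
contact_force: [-1.4, -0.4, 4.7]
gripper_width: 0.0008
```

>>> jog_arm(
  moves=[0, 0, 0.001, 0, 0, 0, 0, 0, 0, 0.002, 0, 0, 0, 0, 0, 0, 0.002, 0, 0, 0, 0],
)

```text
t: 18.0
tcp_pos: [0.4536, 0.0207, 0.0889]
eef_rot: [1.0, -0.019, 0.0, 0.0]
contact_force: [-5.8, 0.2, 12.3]
gripper_width: 0.0001
```

The button has bottomed: 12 N against the stop, after 5 N from the spring. Retreating straight up.

>>> jog_arm(
  moves=[0, 0, 0, 0, 0, 0, 0, 0, 0, -0.006, 0, 0, 0, 0, 0, 0, -0.015, 0, 0, 0, 0, 0, 0, -0.03, 0, 0, 0, 0, 0, 0, -0.06, 0, 0, 0, 0],
)

```text
t: 18.42
tcp_pos: [0.452, 0.0208, 0.1166]
eef_rot: [1.0, -0.019, -0.002, -0.0]
contact_force: [-0.1, -0.9, 0.1]
gripper_width: 0.0005
```

>>> jog_arm(
  moves=[0, 0, -0.06, 0, 0, 0, 0, 0, 0, -0.13, 0, 0, 0, 0, 0, 0, -0.2, 0, 0, 0, 0, 0, 0, -0.26, 0, 0, 0, 0, 0, 0, -0.28, 0, 0, 0, 0],
)

```text
t: 18.83
tcp_pos: [0.4554, 0.0206, 0.2636]
eef_rot: [1.0, -0.019, 0.004, 0.0]
contact_force: [0.8, 1.5, 1.3]
gripper_width: 0.0003
```

>>> jog_arm(
  moves=[-0.05, -0.07, 0, 0, 0, 0, 0, -0.1, -0.14, 0, 0, 0, 0, 0, -0.15, -0.21, 0, 0, 0, 0, 0, -0.17, -0.28, 0, 0, 0, 0, 0, -0.17, -0.35, 0, 0, 0, 0, 0],
)

```text
t: 19.25
tcp_pos: [0.3732, 0.2006, 0.2581]
eef_rot: [1.0, -0.019, 0.0, -0.0]
contact_force: [0.0, -0.2, 0.3]
gripper_width: 0.0004
```

>>> jog_arm(
  moves=[0, -0.07, 0, 0, 0, 0, 0, 0, -0.14, 0, 0, 0, 0, 0, 0, -0.2, 0, 0, 0, 0, 0, 0, -0.2, 0, 0, 0, 0, 0, 0, -0.2, 0, 0, 0, 0, 0],
)

```text
t: 19.67
tcp_pos: [0.3784, 0.2998, 0.2568]
eef_rot: [1.0, -0.018, -0.001, 0.001]
contact_force: [-0.8, 0.0, 0.5]
gripper_width: 0.0001
```

```bash
python3 -c "
from h import *
tool()
T=snapshot('top')[...,::-1];S=snapshot('side')[...,::-1]
cv2.imwrite('pics/T8.png',T);cv2.imwrite('pics/S8.png',S)
s0=cv2.imread('pics/side0.png');t0=cv2.imread('pics/top0.png')
a=T[206:306,300:428];b=S[195:285,256:371];c=s0[195:285,256:371]
d=T[130:330,180:480]
cv2.imwrite('pics/t8.png',np.hstack([np.vstack([cv2.resize(x,(384,300),interpolation=2) for x in z]) for z in ((a,b),(d,c))]))"
```

```text
19.6667 [0.37840479 0.29977602 0.25684124] [[0.9994, -0.0359, -0.0019], [-0.0359, -0.9994, -0.0013], [-0.0018, 0.0013, -1.0]] [-0.84  0.    0.48] [0.022 0.197 0.045] 0.00010303904559100582
```

View pics/t8.png

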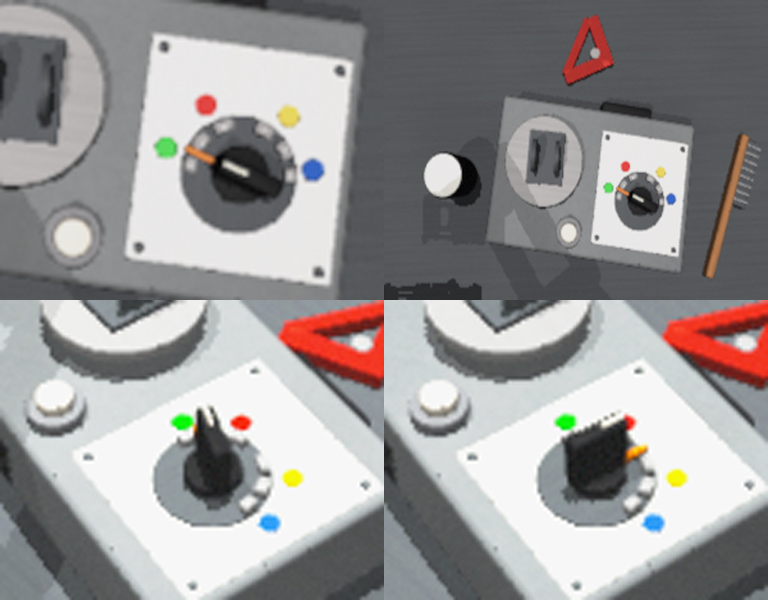

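Picture t8: the arm (200,155) points to green (166,147) in the gap between the lands. The button is back up, and the can, brush, square and bracket have not moved. As a last check I'll compare the hub's lower edge (rotation-symmetric) in the side view before and after, to confirm the knob height, and compare the rest of the scene.

```bash
python3 -c "
from h import *
a=cv2.imread('pics/side0.png').mean(2);b=cv2.imread('pics/S8.png').mean(2)
for c in (315,319,323): print(c,a[238:258,c].astype(int),b[238:258,c].astype(int))
k=[.4938,-.1025]
print(proj('side',[[*k,.114],[*k,.120]])[:,1])
for l in ('knob_grip','can_mid','brush_mid','magnet_square_mid','bracket_mid'):
  print(l,[ (d['confidence'],d['at']) for d in models.silhouettes('top',l)[:1]],[ (d['confidence'],d['at']) for d in models.silhouettes('side',l)[:1]])
"
```

```text
315 [ 46  35  32  27  31  28  26  32  30  30  30  28  36  38  31  48  77 134
 148 147] [ 34  37  36  35  38  36  36  53  62  60  64  64  66  49  37  50  79 140
 150 154]
319 [ 27  33  31  26  29  34  32  32  31  25  34  50  57  60  43  37  54 138
 150 150] [58 52 44 33 32 33 35 31 29 32 32 33 30 36 34 32 60 82 89 86]
323 [ 30  32  36  30  31  35  30  36  26  48  56  61  61  41  34  48  56 136
 148 148] [ 62  60  54  34  34  33  36  35  35  33  32  30  30  31  30  48  60  68
  95 144]
[245.425795   243.80743998]
knob_grip [(0.91, [268.1, 379.8])] [(0.58, [246.1, 319.2])]
can_mid [(0.84, [248.7, 228.7])] [(0.86, [174.0, 250.1])]
brush_mid [(0.72, [254.5, 453.2])] [(0.63, [321.1, 379.7])]
magnet_square_mid [(0.55, [165.6, 341.1])] [(0.83, [204.8, 361.7])]
bracket_mid [(0.77, [236.0, 306.1])] [(0.89, [190.1, 293.3])]
```

The hub's lower edge is on the same pixel rows before and after. A 6 mm lift would shift it by about 1.6 px, so the knob is fully home. Handing in.

```bash
python3 -c "
from bench import order
print(order.sign_off())"
```

```text
the job is handed in; nothing more can be done
None
```

The selector is set at green and the start button was pressed and released; I handed the job in at about t = 20 s of the 58 s allowed.

- **Knob:** I gripped it, lifted it about 10.5 mm and turned it to about 1.25 rad, the gap between the lands beside the green dot (the dot itself is at about 1.35). While lowering it I still carried the full spring force, about 7 N, to within about 1 mm of home. The arm was therefore down in the detent and not resting on a land when I let go.
- **Button:** I pressed it with the fingers shut. The force rose to about 5 N over roughly 6 mm, then jumped to 12 N at the stop. I then retreated clear.

**Last checks:** In the final pictures the pointer sits in the detent at green. The hub's lower edge is on the same pixel rows as at the start, so the knob is fully home. The button is up, and the bracket, can, brush and magnetic square look undisturbed by eye. I did not compare their positions numerically with the start.

**One disagreement:** The button made contact with the reported TCP about 27 mm lower than its nominal height. I never explained the offset; I found the contact by small, force-guarded steps. Small sideways forces, up to about 6 N, showed on the wrist while the knob was being lowered.

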